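Change the moulds in the push-latch drying cabinet and lock it

ROBOT

A 6-joint arm with a two-finger parallel gripper is mounted at the origin on a cart in front of the work surface, level with it; the furniture and walls round the work are solid. World frame = base frame: x ahead of the robot, y to its left, z up, the work surface at z = 0. Lengths are in m, angles in rad, forces in N, time in s.
With the tool pointing down it reaches from about 0.35 to 0.975 m from the base axis. Payload 4.9 kg.
Tool frame: the origin (TCP) lies on the centre line of the jaws, within the pads' length; the fingertips stand ctrl.tcp_to_tips ahead of it and the grasp point (between the pads) lies 3 mm ahead of it (ctrl.tcp_to_tips is the distance from the TCP to the fingertips, in m); z points along the fingers, y is the direction in which the jaws open and shut (so a half turn about z gives the same grasp; the last joint's range is limited). The gripper opens to 85 mm and grips with 20 to 120 N. Pads are 22 mm wide; open, the fingers measure 114 mm over their backs; the gripper's body (76 mm by 85 mm) begins 54 mm behind the grasp point. The pads swing forward as they close: fully open they stand 13 mm farther back than shut.
Start: joints at [-1.423, 0.053, 1.613, -0, 1.476, -0.119], TCP at [0.165, -0.603, 0.253] pointing down, gripper open.
Joint ranges: [-3.01, 3.01], [-1.01, 2.22], [0.06, 2.58], [-1.02, 4.17], [0.09, 2.62], [-3.14, 3.14]. Speed limits (rad/s): [2.57, 2.57, 3.14, 3.14, 3.14, 3.14].

INTERFACE

Orientations are given as a rotation vector (axis times angle).
In Python, from station import ctrl, vision gives the robot as it stands.
- The arm moves only by the tool jog_arm, never from a script. Its argument "deltas" is a list of rows, each a list of 7 numbers: the turn, a rotation vector about the tool's x, y, z in rad, then the shift along the tool's x, y, z in cm, then the opening, from 0 (shut) to 1 (fully open). A call has 1 to 12 rows; each row shifts and turns the commanded pose from where the row before left it, along the tool's axes as they then stand; what a row does not reach is not made up. A row lasts 1/12 s, in which the tool goes at most 41.7 mm and 7.16 degrees, less where a joint would pass 70% of its speed; a pose out of reach is approached as far as the arm can. A call with a gripper value outside its range is refused whole. The fingers move at their own pace and stop on an object; "grip_force" is the grip in N (left out, the last holds). Time passes only in rows, so rows that do not move let the fingers close. It gives the time, the measured TCP pose, the force and the opening at its end, in the units of the state.
- ctrl.get_obs(): the state, without advancing time (a new reading comes with each control period).
- vision.get_image(name): name is "scene" or "top"; returns (picture, depth): 420x560x3 uint8, red, green, blue; 420x560 float32, m along the optical axis (not along the pixel's ray), 0 where there is no reading.
- vision.calibration(name): a dict with "fx", "fy", "cx", "cy" (pixels), "rvec" (rotation vector, rad) and "tvec" (3), from world to camera coordinates, as OpenCV has them. Camera axes: x right, y down, z forward; pixel columns grow to the right and rows downward; lengths in m; the calibration is good to about 2 mm. A picture is of the moment at which its call begins. calibration takes no time and is no camera call.
- ctrl.finish_job(): hands the job in, once; it reports no verdict.
The state is a dict: "t": time; "q": joint angles; "dq": joint speeds; "effort": joint torques, N m; "tool_pos": TCP position; "tool_rot": TCP orientation; "contact_force": force on the tool from outside, world axes, zero at the start; "wrist_torque": the same for the moment, N m; "opening": finger opening in m.
Only numpy, scipy, OpenCV 4.12 (cv2) and the standard library are available. Lean on these libraries where they do the work, as an engineer would, in place of code of your own. Each camera call takes 0.05 s, during which the arm holds its last target. There are 200 camera calls.

TASK

Press the front of the closed drying cabinet's tray so that its push-push latch lets it spring out. Take out the two wide plaster moulds, set both flat side by side on the grey slab that lies on the bench to the right of the cabinet, and lay every small plaster mould from the bench left of the cabinet (not the two big ones in the back corner) flat in the tray, side by side. Push the tray fully home and let go so that the latch holds it shut, then turn the knob on the cabinet's roof until its key drops into the slot, and let everything go; leave the glass cup and the loupe where they stand.

Things in the scene. Friction and masses are not known exactly. Their poses are not given: they have to be found in the camera images.
- cabinet: Low grey drying cabinet fixed on the bench, 145 mm deep (x), 224 mm wide (y), 56 mm high. Origin: under the middle of its mouth (front edge), on the bench; x points into it, away from the robot, z up. Turned up to 0.12 rad. Its tray slides out along -x. The roof carries a 9 mm thick, 52 mm square collar with a 10 mm wide slot towards the mouth, under the lock knob.
- tray (a joint): How far the tray is out (m): 0 = shut, held by the latch (the start); -0.008 = at its inner stop; 0.102 = fully out. A spring pushes it outward with 2.5 to 3.6 N. Push-push latch: pushed in below -0.006 (4 to 6 N) and let go, it locks at 0; locked, pushed in below -0.006 again and let go, it springs out by itself in 1 to 2 s. A shorter push may not change the latch.
- tray_pad (a point): Centre of the round rubber press pad (22 mm across) on the front of the tray's upright front plate; moves with the tray. The plate is 224 mm wide and reaches from 3 to 55 mm above the bench, the pad's centre is 31 mm above it. The push is along the cabinet's +x.
- tray_in (a point): Centre of the tray's inner floor, 8 mm above the bench; moves with the tray, axes as the cabinet's. Inside, the tray is 108 mm in x and 200 mm in y; its side and back walls are 4 mm thick and 18 mm high, with a 30 mm wide, 38 mm high lug in the middle of the back wall; the front plate rises 47 mm above the floor. Wholly clear of the roof when the tray is fully out.
- knob_turn (a joint): Angle of the lock knob (rad), counter-clockwise from above positive; 0 = its key lies over the slot. Starts 0.6 to 1.3, so it must be turned clockwise by that much; the key drops within about 0.1 of 0. Stops at -1.7 and 1.7.
- knob_drop (a joint): How far the lock knob has dropped (m): 0 = raised, key riding on the collar, 0.008 = key fully in its slot. A spring and its weight push it down with about 2 N once it is let go over the slot. The dropped knob's stem stands behind the tray's lug, so the tray can then no longer be pushed in; with the tray out, it would keep the tray from being locked.
- knob_grip (a point): Middle of the knob's black grip bar, 90 mm above the bench when raised: the bar is 40 mm long, 12 mm thick and 22 mm high, on a 42 mm disc that lies 11 mm under this point. The point's x axis runs along the bar; a short pointer on the bar's -x end shows where the key is (towards the mouth when over the slot). Turns and drops with the knob.
- mould_a: Small round-cornered plaster mould, 35 x 38 x 11 mm, may be absent. Origin in the middle of its underside.
- mould_b: Small plaster mould, 43 x 38 x 13 mm, may be absent. Origin in the middle of its underside.
- mould_c: Small plaster mould, 36 x 40 x 12 mm, may be absent. Origin in the middle of its underside.
- mould_d: Small plaster mould, 41 x 38 x 11 mm, may be absent. Origin in the middle of its underside.
- slab: Grey fire-board slab fixed on the bench top to the right of the cabinet (another one down in the catch tray below is not meant), 100 mm (own x) by 150 mm (own y), 10 mm thick. Origin in the middle of its underside.
- glass_cup: Small glass cup, 28 mm across, 20 mm high, standing loose beside the small moulds. Origin in the middle of its underside. To be left alone.
- loupe: Black eye loupe, 35 mm across, 26 mm high, standing loose beside the small moulds. Origin in the middle of its underside. To be left alone.
- wide_1: One of two alike wide plaster moulds, 51 x 51 x 19 mm, about 43 g, in the right half of the tray at the start (inside the shut cabinet). Origin in the middle of its underside.
- wide_2: One of two alike wide plaster moulds, 51 x 51 x 19 mm, about 43 g, in the left half of the tray at the start (inside the shut cabinet). Origin in the middle of its underside.

How it is judged:
By the outcome, as a careful person would: the job done as asked, in the order asked, and still so for the second after the job is handed in, with the robot touching nothing.
Of mould_a, mould_b, mould_c, mould_d only 3 to 4 are there at a start; the rules pass over those that are not, and their reading is None.
At some moment in a run one of mould_a, mould_b, mould_c, mould_d may be knocked a few centimetres aside while the robot is not near it.
Once in a run the grip may slacken for a moment while it holds something.
It also fails if it takes over 192 s, if anything falls off the work surface, if the arm or the gripper's body presses on something with over 40 N, if the wrist force passes 120 N, or if a joint passes its speed limit or range.

## Working session

There is one attempt and no reset: what is moved stays moved. The work goes in short steps, Python scripts to look and compute and a tool call to move; the robot and the scene stay as the last step left them, time stands still between calls to the robot, and variables do not carry over. Pictures are saved under pics/ and viewed, about 12 in all and at most 16, crops included, and the job is handed in when it is done.

Besides the shell and the picture viewer there is one more tool, called after "Call:" as a command line: name --pt "numbers of a row" for each row, then --argument value for the rest. jog_arm: Moves the arm, as the interface text tells. Its arguments: {"type":"object","properties":{"deltas":{"type":"array"},"grip_force":{"type":"number"}},"required":["deltas"]}

```bash
ls; mkdir -p pics; python3 - <<'E'
from station import ctrl, vision
import cv2, numpy as np
o=ctrl.get_obs(); print(o, ctrl.tcp_to_tips)
for n in("scene","top"):
    im,d=vision.get_image(n); c=vision.calibration(n); print(n,c)
    R=cv2.Rodrigues(np.array(c["rvec"]))[0]; print(-R.T@np.array(c["tvec"]))
    cv2.imwrite(f"pics/{n}0.png",cv2.resize(im[:,:,::-1],(784,588),interpolation=cv2.INTER_CUBIC)); np.savez(f"{n}0.npz",im=im,d=d)
E
```

```text
pics
{'t': 0.0, 'q': array([-1.42301183e+00,  5.33498846e-02,  1.61429703e+00, -7.69484729e-06,
        1.47599124e+00, -1.18975297e-01]), 'dq': array([-4.69326781e-04, -1.58339096e-03, -7.68052525e-04, -1.80791374e-05,
       -5.54587622e-04,  3.39852207e-03]), 'effort': array([ 1.03084225e-03, -3.93681479e+01, -3.70174527e+01, -6.69498445e-05,
        7.09206535e-03, -2.36361177e-05]), 'tool_pos': array([ 0.16468226, -0.60231496,  0.25206549]), 'tool_rot': array([-3.11166212e+00, -4.17513150e-01,  5.82736401e-05]), 'contact_force': array([0.44716865, 0.82380318, 0.05176235]), 'wrist_torque': array([-0.00878176,  0.00755624, -0.0188235 ]), 'opening': 0.08543748080364497} 0.022
scene {'fx': 503.0466123568026, 'fy': 503.0466123568026, 'cx': 281.4732818335856, 'cy': 209.53065157084427, 'rvec': array([ 0.85712568, -2.62122999,  0.98787248]), 'tvec': array([0.39076643, 0.3593864 , 1.04337949])}
[0.07618216 0.5706807  1.01932211]
top {'fx': 514.5839325787997, 'fy': 514.5839325787997, 'cx': 287.3599784979782, 'cy': 218.29285370050331, 'rvec': array([ 2.15501331, -2.13011648,  0.14271254]), 'tvec': array([-0.11550305,  0.54211035,  1.30940851])}
[ 0.35145087 -0.12374332  1.37220447]
```

View pics/top0.png

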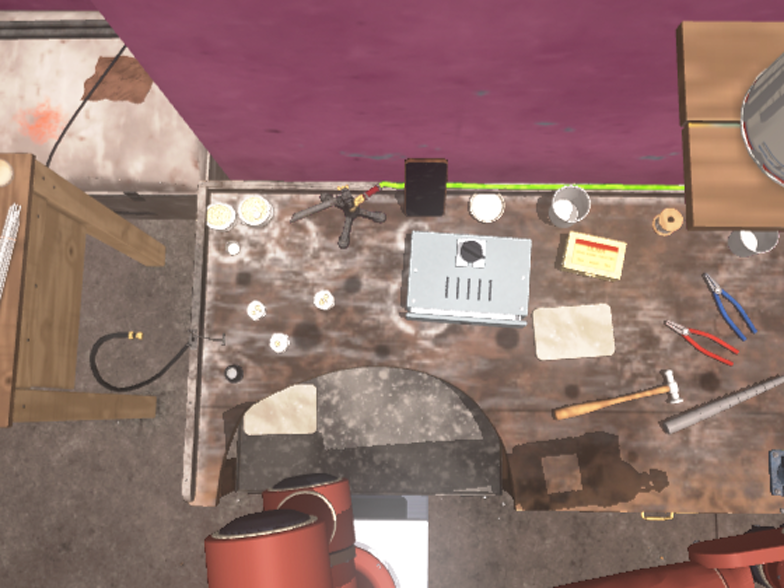

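View pics/scene0.png

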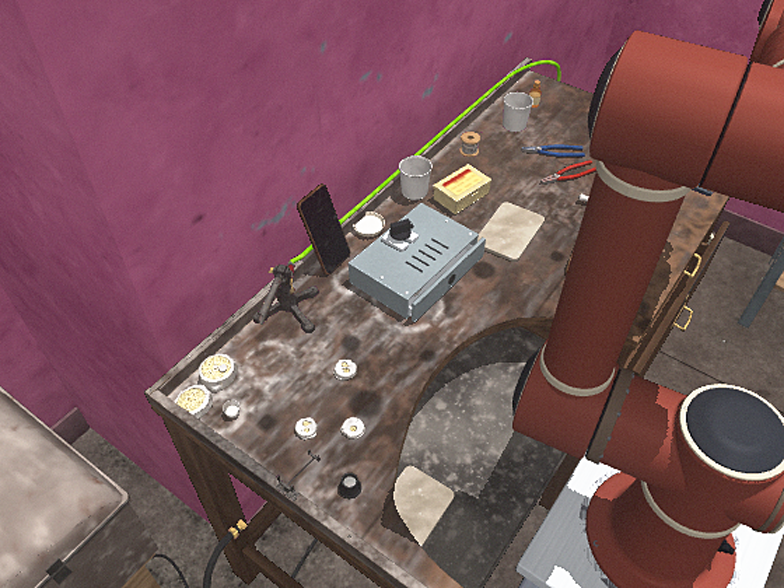

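The top view shows the cabinet at about (468,278) and its knob at (472,253). The right slab is at (573,331). Three small moulds are at (256,310), (323,299) and (279,343), with the cup at (233,249) and the loupe at (233,373).

```bash
cat > h.py <<'E'
import numpy as np, cv2
from station import ctrl, vision
from scipy.spatial.transform import Rotation as Ro
def cam(n):
    c=vision.calibration(n); R=cv2.Rodrigues(np.array(c["rvec"]))[0]; return c,R,np.array(c["tvec"]).ravel()
def onz(n,u,v,z):   # native pixel -> world at height z
    c,R,t=cam(n); r=R.T@np.array([(u-c["cx"])/c["fx"],(v-c["cy"])/c["fy"],1]); o=-R.T@t
    return o+r*(z-o[2])/r[2]
def cloud(n,d):
    c,R,t=cam(n); v,u=np.mgrid[:d.shape[0],:d.shape[1]]
    P=np.stack([(u-c["cx"])/c["fx"]*d,(v-c["cy"])/c["fy"]*d,d],-1); return (P-t)@R
def proj(n,p):
    c,R,t=cam(n); q=R@np.asarray(p)+t; return q[0]/q[2]*c["fx"]+c["cx"],q[1]/q[2]*c["fy"]+c["cy"]
def crop(im,u0,v0,u1,v1,s,name):
    cv2.imwrite("pics/"+name,cv2.resize(im[v0:v1,u0:u1,::-1],None,fx=s,fy=s,interpolation=cv2.INTER_CUBIC))
E
python3 - <<'E'
from h import *
z=np.load("top0.npz"); im,d=z["im"],z["d"]; W=cloud("top",d)
c=784/560
# objects above bench by height
H=W[...,2]
def comp(u0,v0,u1,v1,lo,hi):
    m=np.zeros(H.shape,np.uint8); m[v0:v1,u0:u1]=((H>lo)&(H<hi)&(d>0))[v0:v1,u0:u1]
    n,l,s,_=cv2.connectedComponentsWithStats(m)
    for i in range(1,n):
        if s[i,4]<25: continue
        p=W[l==i]; r=cv2.minAreaRect(p[:,:2].astype(np.float32)*1000)
        print(s[i,:5],p.mean(0).round(4),"zmed",np.median(p[:,2]).round(4),np.round(r[0],1),np.round(r[1],1),round(r[2],1))
print("bench z",np.median(H[230:260,230:270]))
comp(145,160,280,285,.006,.05)
print("cab");comp(270,150,390,240,.045,.066); print("slab");comp(375,205,450,270,.005,.02)
print("knob");comp(310,160,360,200,.075,.13)
a=im[160:290,145:275]; b=im[160:240,280:385]
A=cv2.resize(a,(400,400),interpolation=2); B=cv2.resize(b,(400,305),interpolation=2)
o=np.zeros((400,800,3),np.uint8); o[:,:400]=A;o[:305,400:]=B; cv2.imwrite("pics/c1.png",o[:,:,::-1])
E
```

```text
bench z -0.00025673714075903994
[145 160  23  68 260] [0.6503 0.2636 0.0185] zmed 0.0176 [618.8 270.5] [ 49.6 191.6] 74.8
[174 160  16   3  28] [0.7015 0.1794 0.0172] zmed 0.0177 [701.7 181. ] [ 5.3 40.3] 1.6
[241 160  11  18 107] [0.6818 0.0047 0.0136] zmed 0.0134 [683.9   5.5] [19.6 50. ] 78.2
[161 172  11  11  89] [0.6572 0.2217 0.0128] zmed 0.012 [656.6 220.4] [26.  25.9] 84.4
[225 207  14  15 152] [0.5571 0.0416 0.0116] zmed 0.0115 [557.3  41. ] [37.7 35.1] 4.8
[177 215  13  14 131] [0.5362 0.1711 0.0112] zmed 0.0109 [536.  170.3] [31.8 34.8] 89.5
[193 238  13  14 136] [0.4749 0.1249 0.0104] zmed 0.0099 [474.6 125.3] [32.9 34.9] 89.3
[158 261  16  13 117] [0.4143 0.2079 0.0196] zmed 0.0203 [415.2 210.6] [33.8 30.6] 64.8
cab
[ 291  165   89   61 4439] [ 0.6012 -0.2322  0.0562] zmed 0.0561 [ 604.6 -232.5] [223.9 146.3] 86.5
[290 223  87  10 327] [ 0.5179 -0.2267  0.0539] zmed 0.0539 [ 518.5 -227.2] [222.4  10.3] 86.3
slab
[ 378  214   62   45 1944] [ 0.5019 -0.4331  0.0095] zmed 0.0094 [ 502.9 -433.3] [105.7 157.3] 6.6
knob
[329 172  18  16 204] [ 0.6375 -0.2344  0.0877] zmed 0.083 [ 640.2 -234.3] [40.7 39.9] 15.8
```

View pics/c1.png

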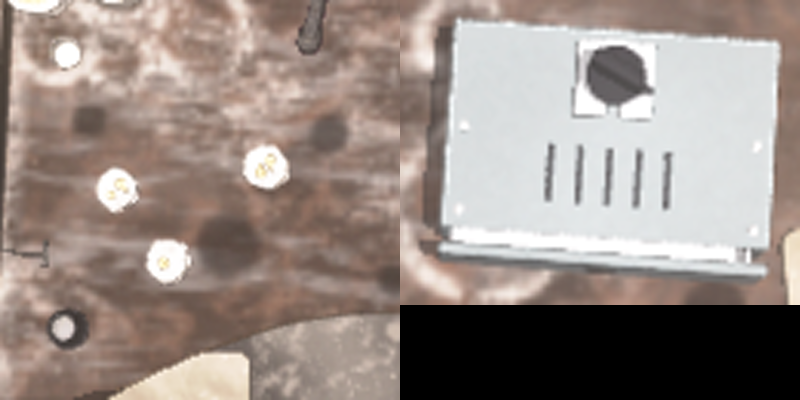

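Three small moulds are present. The cabinet yaw is about -0.061 with its mouth centre near (0.532,-0.228). The knob pointer sits at roughly +1.2 rad, and the slab is at (0.503,-0.433) with yaw about +0.11. I'll turn the tool so that its y axis is the cabinet's x, then go in front of the tray pad.

Call:
jog_arm --pt "0 0 -0.1243 0 0 0 0" --pt "0 0 -0.1243 0 0 0 0" --pt "0 0 -0.1243 0 0 0 0" --pt "0 0 -0.1243 0 0 0 0" --pt "0 0 -0.1243 0 0 0 0" --pt "0 0 -0.1243 0 0 0 0" --pt "0 0 -0.1243 0 0 0 0" --pt "0 0 -0.1243 0 0 0 0" --pt "0 0 -0.1243 0 0 0 0" --pt "0 0 -0.1243 0 0 0 0" --pt "0 0 0 0 0 0 0"

```text
t: 1.02
tool_pos: [0.1647, -0.6025, 0.2526]
tool_rot: [-2.285, -2.154, -0.001]
contact_force: [0.5, -0.1, -0.4]
opening: -0.0005
```

Call:
jog_arm --pt "0 0 0 3.3 2.1 0 0" --pt "0 0 0 3.3 2.1 0 0" --pt "0 0 0 3.3 2.1 0 0" --pt "0 0 0 3.3 2.1 0 0" --pt "0 0 0 3.3 2.1 0 0" --pt "0 0 0 3.3 2.1 0 0" --pt "0 0 0 3.3 2.1 0 0" --pt "0 0 0 3.3 2.1 0 0" --pt "0 0 0 3.3 2.1 0 0" --pt "0 0 0 3.3 2.1 0 0" --pt "0 0 0 3.3 2.1 0 0" --pt "0 0 0 3.3 2.1 0 0"

```text
t: 2.02
tool_pos: [0.4411, -0.2211, 0.2532]
tool_rot: [2.292, 2.148, 0.0]
contact_force: [0.5, -0.3, -0.2]
opening: 0.0001
```

```bash
cat >> h.py <<'E'
def go(x,y,z,yaw):  # prints turn about tool z, then shift in tool axes after that turn (cm)
    o=ctrl.get_obs(); R=Ro.from_rotvec(o["tool_rot"]).as_matrix(); c=np.arctan2(R[1,0],R[0,0])
    T=np.array([[np.cos(yaw),np.sin(yaw),0],[np.sin(yaw),-np.cos(yaw),0],[0,0,-1]])
    print("turn",round(-(yaw-c),4),"shift cm",(T.T@(np.array([x,y,z])-o["tool_pos"])*100).round(2),"tilt",np.degrees(np.arccos(-R[2,2])).round(2),"t",o["t"])
YC=np.pi/2-0.061; C0=np.array([.5322,-.2281])
def cab(x,y): return C0+x*np.array([.9981,-.061])+y*np.array([.061,.9981])
E
python3 -c "
from h import *
print(ctrl.get_obs(),ctrl.tcp_to_tips); go(*cab(-.08,0),.035,YC)"
```

```text
{'t': 2.0167, 'q': array([-6.15657255e-01, -2.70603571e-01,  1.91147924e+00, -3.01889767e-05,
        1.50051586e+00, -5.50952939e-01]), 'dq': array([ 0.96706802,  0.16056838, -0.13306785, -0.00140136, -0.03708058,
        0.95688397]), 'effort': array([-4.64453280e+00, -2.72184062e+01, -3.61990607e+01,  1.27207604e-02,
        2.26958371e-01, -7.95674566e-01]), 'tool_pos': array([ 0.4410593 , -0.22111552,  0.25321168]), 'tool_rot': array([2.29198446e+00, 2.14828668e+00, 1.70726018e-05]), 'contact_force': array([ 0.51629604, -0.25796998, -0.20281863]), 'wrist_torque': array([-0.02016158, -0.10007077, -0.02104679]), 'opening': 0.0001422286673959861} 0.022
turn -0.0037 shift cm [-0.14  1.14 21.82] tilt 0.01 t 2.0167
```

Call:
jog_arm --pt "0 0 -0.0037 -0.14 0.8 3.6 0" --pt "0 0 0 0 0 3.6 0" --pt "0 0 0 0 0 3.6 0" --pt "0 0 0 0 0 3.6 0" --pt "0 0 0 0 0 3.6 0" --pt "0 0 0 0 0 3.6 0" --pt "0 0 0 0 0 0.2 0" --pt "0 0 0 0 1 0 0" --pt "0 0 0 0 1 0 0" --pt "0 0 0 0 0.5 0 0" --pt "0 0 0 0 0 0 0"

```text
t: 2.93
tool_pos: [0.477, -0.228, 0.0389]
tool_rot: [2.279, 2.153, 0.003]
contact_force: [0.1, -0.8, 1.0]
opening: -0.0001
```

Call:
jog_arm --pt "0 0 0 0 0.3 0 0" --pt "0 0 0 0 0 0 0"

```text
t: 3.1
tool_pos: [0.4777, -0.227, 0.0369]
tool_rot: [2.282, 2.155, 0.001]
contact_force: [0.3, -0.1, 0.2]
opening: -0.0001
```

Call:
jog_arm --pt "0 0 0 0 0.3 0 0" --pt "0 0 0 0 0 0 0"

```text
t: 3.27
tool_pos: [0.4797, -0.2268, 0.0358]
tool_rot: [2.284, 2.156, 0.0]
contact_force: [0.5, 0.4, 0.2]
opening: -0.0001
```

Call:
jog_arm --pt "0 0 0 0 0.3 0 0" --pt "0 0 0 0 0 0 0"

```text
t: 3.43
tool_pos: [0.4826, -0.2268, 0.0354]
tool_rot: [2.284, 2.157, 0.0]
contact_force: [0.4, -0.1, -0.1]
opening: -0.0
```

Call:
jog_arm --pt "0 0 0 0 0.4 0 0" --pt "0 0 0 0 0 0 0"

```text
t: 3.6
tool_pos: [0.4868, -0.2272, 0.0354]
tool_rot: [2.284, 2.157, 0.0]
contact_force: [0.5, 0.6, 0.5]
opening: -0.0
```

Call:
jog_arm --pt "0 0 0 0 0.3 0 0" --pt "0 0 0 0 0 0 0"

```text
t: 3.77
tool_pos: [0.4897, -0.2273, 0.0354]
tool_rot: [2.284, 2.157, 0.0]
contact_force: [0.1, -0.0, 0.6]
opening: 0.0
```

Call:
jog_arm --pt "0 0 0 0 0.3 0 0" --pt "0 0 0 0 0 0 0"

```text
t: 3.93
tool_pos: [0.4927, -0.2275, 0.0354]
tool_rot: [2.284, 2.157, 0.0]
contact_force: [-0.7, 0.1, -1.1]
opening: 0.0
```

Call:
jog_arm --pt "0 0 0 0 0.3 0 0" --pt "0 0 0 0 0 0 0"

```text
t: 4.1
tool_pos: [0.4951, -0.2275, 0.0353]
tool_rot: [-2.283, -2.156, 0.001]
contact_force: [-3.8, -0.4, 3.4]
opening: 0.0002
```

Call:
jog_arm --pt "0 0 0 0 0.25 0 0" --pt "0 0 0 0 0 0 0"

```text
t: 4.27
tool_pos: [0.4977, -0.2277, 0.0353]
tool_rot: [-2.284, -2.156, 0.001]
contact_force: [-2.9, 1.4, 1.8]
opening: 0.0002
```

Call:
jog_arm --pt "0 0 0 0 0.25 0 0" --pt "0 0 0 0 0 0 0"

```text
t: 4.43
tool_pos: [0.5004, -0.2279, 0.0353]
tool_rot: [-2.284, -2.157, 0.0]
contact_force: [-3.8, 0.6, 2.6]
opening: 0.0003
```

Call:
jog_arm --pt "0 0 0 0 0.15 0 0" --pt "0 0 0 0 0 0 0"

```text
t: 4.6
tool_pos: [0.5019, -0.228, 0.0353]
tool_rot: [2.284, 2.157, 0.0]
contact_force: [-3.1, 0.8, 2.6]
opening: 0.0001
```

Call:
jog_arm --pt "0 0 0 0 0.1 0 0" --pt "0 0 0 0 0 0 0"

```text
t: 4.77
tool_pos: [0.5022, -0.228, 0.0353]
tool_rot: [-2.283, -2.156, 0.002]
contact_force: [-6.4, 1.2, 3.9]
opening: -0.0002
```

Call:
jog_arm --pt "0 0 0 0 -3 0 0" --pt "0 0 0 0 -3.5 0 0" --pt "0 0 0 0 -3.5 -1 0.7" --pt "0 0 0 0 -1 -4 0.7" --pt "0 0 0 0 0 -4 0.7" --pt "0 0 0 0 0 -4 0.7" --pt "0 0 0 0 0 -3 0.7"

```text
t: 5.35
tool_pos: [0.3939, -0.2222, 0.1991]
tool_rot: [2.28, 2.153, 0.003]
contact_force: [1.0, -0.7, 0.6]
opening: 0.0594
```

Call:
jog_arm --pt "0 0 0 -4 0 0 0.7" --pt "0 0 0 -4 0 0 0.7" --pt "0 0 0 -4 0 0 0.7" --pt "0 0 0 -4 0 0 0.7" --pt "0 0 0 0 0 0 0.7" --pt "0 0 0 0 0 0 0.7" --pt "0 0 0 0 0 0 0.7" --pt "0 0 0 0 0 0 0.7" --pt "0 0 0 0 0 0 0.7"

```text
t: 6.1
tool_pos: [0.3842, -0.3803, 0.1953]
tool_rot: [2.282, 2.158, 0.001]
contact_force: [0.2, -0.6, 1.1]
opening: 0.06
```

```bash
cat >> h.py <<'E'
def comp(W,d,box,lo,hi,mn=25):
    H=W[...,2];u0,v0,u1,v1=box
    m=np.zeros(H.shape,np.uint8); m[v0:v1,u0:u1]=((H>lo)&(H<hi)&(d>0))[v0:v1,u0:u1]
    n,l,s,_=cv2.connectedComponentsWithStats(m)
    for i in range(1,n):
        if s[i,4]<mn: continue
        p=W[l==i]; r=cv2.minAreaRect(p[:,:2].astype(np.float32)*1000)
        print(s[i,:5],p.mean(0).round(4),"zmed",np.median(p[:,2]).round(4),np.round(r[0],1),np.round(r[1],1),round(r[2],1))
E
python3 - <<'E'
from h import *
im,d=vision.get_image("top"); W=cloud("top",d)
crop(im,260,150,400,300,4,"t1.png")
comp(W,d,(280,200,390,290),.022,.04); print("plate"); comp(W,d,(280,230,390,290),.045,.07)
print(ctrl.get_obs()["t"])
E
```

```text
[293 221  79  48 207] [ 0.5104 -0.253   0.0268] zmed 0.0264 [ 480.1 -224.7] [209.6 110.3] 85.3
[291 234   3  29  42] [ 0.4692 -0.1219  0.0263] zmed 0.0264 [ 466.9 -121.7] [ 3.8 74. ] 86.3
[302 237  18  18 192] [ 0.4752 -0.1706  0.0258] zmed 0.0256 [ 475.1 -170.7] [42.9 43. ] 44.1
[345 238  18  18 198] [ 0.472  -0.2818  0.0256] zmed 0.0254 [ 473.1 -281.3] [44.1 44. ] 44.7
plate
[287 263  88   9 316] [ 0.4166 -0.2204  0.0542] zmed 0.0541 [ 416.8 -221. ] [223.    9.3] 86.4
6.15
```

View pics/t1.png

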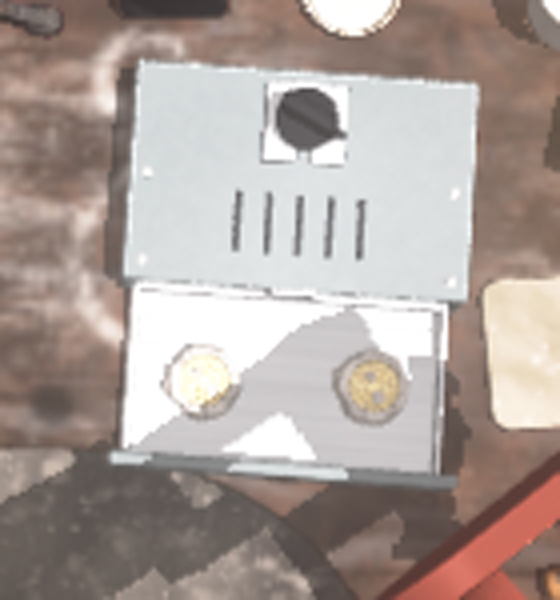

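The tray is out. The wide moulds are at crop (202,380) and (370,385), which is (0.475,-0.171) and (0.473,-0.281).

```bash
python3 -c "
from h import *
go(.4731,-.2813,.033,YC)"
```

```text
turn 0.0052 shift cm [10.43  8.27 16.24] tilt 0.03 t 6.15
```

Call:
jog_arm --pt "0 0 0.005 2.6 2.1 0 0.7" --pt "0 0 0 2.6 2.1 0 0.7" --pt "0 0 0 2.6 2.05 0 0.7" --pt "0 0 0 2.6 2.0 2 0.7" --pt "0 0 0 0 0 3.5 0.7" --pt "0 0 0 0 0 3.5 0.7" --pt "0 0 0 0 0 3 0.7" --pt "0 0 0 0 0 0 0.7" --pt "0 0 0 0 0 0 0.7"

```text
t: 6.9
tool_pos: [0.4715, -0.2811, 0.0739]
tool_rot: [-2.286, -2.15, 0.001]
contact_force: [0.2, -0.1, 0.7]
opening: 0.06
```

Call:
jog_arm --pt "0 0 0 0 0 2.2 0.7" --pt "0 0 0 0 0 2.0 0.7" --pt "0 0 0 0 0 0 0.7"

```text
t: 7.15
tool_pos: [0.472, -0.2822, 0.0329]
tool_rot: [-2.288, -2.15, 0.0]
contact_force: [-0.5, 0.6, -0.2]
opening: 0.0596
```

Call:
jog_arm --pt "0 0 0 0 0 0 0.5" --pt "0 0 0 0 0 0 0.5" --pt "0 0 0 0 0 0 0.5" --pt "0 0 0 0 0 0 0.5" --grip_force 40

```text
t: 7.48
tool_pos: [0.4739, -0.2838, 0.0358]
tool_rot: [2.287, 2.148, 0.001]
contact_force: [-0.6, 0.4, 4.0]
opening: 0.0454
```

Call:
jog_arm --pt "0 0 0 0 0 0 0.35" --pt "0 0 0 0 0 0 0.35" --pt "0 0 0 0 0 0 0.35" --pt "0 0 0 0 0 0 0.35"

```text
t: 7.82
tool_pos: [0.4739, -0.2838, 0.0357]
tool_rot: [2.287, 2.149, 0.001]
contact_force: [-1.6, 0.2, 6.7]
opening: 0.0454
```

```bash
python3 - <<'E'
from h import *
im,d=vision.get_image("scene"); u,v=map(int,proj("scene",[.473,-.282,.02])); print(u,v)
crop(im,u-55,v-45,u+55,v+45,7,"s1.png"); print(ctrl.get_obs())
E
```

```text
346 196
{'t': 7.8667, 'q': array([-6.74272439e-01,  1.19468111e-01,  1.93469863e+00, -6.75406754e-05,
        1.08371228e+00, -6.12013090e-01]), 'dq': array([ 6.11149828e-05,  5.46393233e-05, -1.18560712e-03,  1.02976780e-03,
       -3.58140450e-05, -6.50523563e-04]), 'effort': array([-7.42768776e-02, -3.24455559e+01, -2.77407807e+01,  3.15393240e-02,
       -2.48601101e-01, -3.48719434e-03]), 'tool_pos': array([ 0.47386412, -0.28376024,  0.03566564]), 'tool_rot': array([2.28678765e+00, 2.14873654e+00, 7.33271399e-04]), 'contact_force': array([ 0.35043445, -0.0401728 ,  6.65988842]), 'wrist_torque': array([0.10859565, 0.17260998, 0.07140866]), 'opening': 0.04534893114119117}
```

View pics/s1.png

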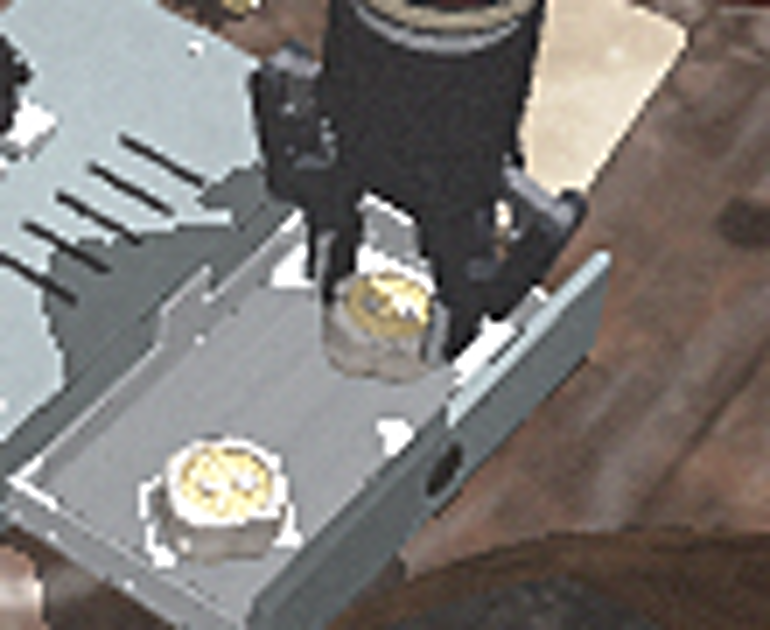

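Call:
jog_arm --pt "0 0 0 0 0 -1.5 0.35" --pt "0 0 0 0 0 -2.5 0.35" --pt "0 0 0 0 0 -3 0.35" --pt "0 0 0 0 0 -2 0.35" --pt "0 0 0 0 0 0 0.35" --pt "0 0 0 0 0 0 0.35" --grip_force 60

```text
t: 8.37
tool_pos: [0.4733, -0.2833, 0.1252]
tool_rot: [2.287, 2.149, 0.001]
contact_force: [0.3, -0.6, -1.4]
opening: 0.0445
```

```bash
python3 -c "
from h import *
go(.507,-.469,.042,YC)"
```

```text
turn -0.0013 shift cm [-18.33   4.49   8.32] tilt 0.22 t 8.3667
```

Call:
jog_arm --pt "0 0 0 -2 0.5 0 0.35" --pt "0 0 0 -3.3 0.8 0 0.35" --pt "0 0 0 -3.4 0.8 0 0.35" --pt "0 0 0 -3.4 0.8 0 0.35" --pt "0 0 0 -3.2 0.8 0 0.35" --pt "0 0 0 -2 0.5 1 0.35" --pt "0 0 0 -1.03 0.29 2 0.35" --pt "0 0 0 0 0 2.5 0.35" --pt "0 0 0 0 0 1.8 0.35" --pt "0 0 0 0 0 0 0.35" --pt "0 0 0 0 0 0 0.35"

```text
t: 9.28
tool_pos: [0.5043, -0.4666, 0.0468]
tool_rot: [-2.285, -2.147, -0.0]
contact_force: [0.3, -0.1, -1.3]
opening: 0.0444
```

```bash
python3 - <<'E'
from h import *
go(.507,-.469,.037,YC)
im,d=vision.get_image("scene"); u,v=map(int,proj("scene",[.507,-.469,.03])); print(u,v)
crop(im,u-55,v-45,u+55,v+45,6,"s2.png")
E
```

```text
turn -0.0014 shift cm [-0.22  0.29  0.98] tilt 0.37 t 9.2833
369 150
```

View pics/s2.png

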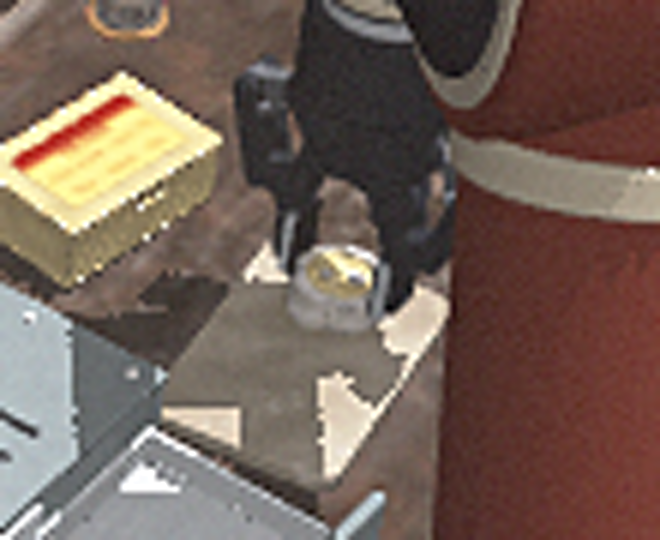

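The mould is held upright over the far half of the slab, so I'll lower it by feel.

Call:
jog_arm --pt "0 0 0 -0.2 0.2 0.4 0.35" --pt "0 0 0 0 0 0.2 0.35" --pt "0 0 0 0 0 0 0.35"

```text
t: 9.58
tool_pos: [0.5082, -0.4709, 0.0452]
tool_rot: [2.288, 2.15, -0.0]
contact_force: [0.5, -0.7, -0.8]
opening: 0.0441
```

Call:
jog_arm --pt "0 0 0 0 0 0.15 0.35" --pt "0 0 0 0 0 0 0.35"

```text
t: 9.75
tool_pos: [0.5079, -0.4706, 0.0432]
tool_rot: [2.289, 2.151, -0.0]
contact_force: [0.2, 0.2, -0.9]
opening: 0.0442
```

Call:
jog_arm --pt "0 0 0 0 0 0.15 0.35" --pt "0 0 0 0 0 0 0.35"

```text
t: 9.92
tool_pos: [0.5077, -0.4704, 0.0412]
tool_rot: [-2.289, -2.151, 0.0]
contact_force: [0.6, 0.5, -0.6]
opening: 0.0445
```

Call:
jog_arm --pt "0 0 0 0 0 0.15 0.35" --pt "0 0 0 0 0 0 0.35" --pt "0 0 0 0 0 0 0.35"

```text
t: 10.17
tool_pos: [0.5077, -0.4704, 0.0396]
tool_rot: [-2.289, -2.151, -0.0]
contact_force: [-0.5, -0.1, -1.2]
opening: 0.0446
```

Call:
jog_arm --pt "0 0 0 0 0 0.15 0.35" --pt "0 0 0 0 0 0 0.35" --pt "0 0 0 0 0 0 0.35"

```text
t: 10.42
tool_pos: [0.5077, -0.4704, 0.0381]
tool_rot: [-2.289, -2.151, -0.0]
contact_force: [-0.4, -0.1, -0.1]
opening: 0.0444
```

Call:
jog_arm --pt "0 0 0 0 0 0.1 0.35" --pt "0 0 0 0 0 0 0.35" --pt "0 0 0 0 0 0 0.35"

```text
t: 10.67
tool_pos: [0.5079, -0.4706, 0.0375]
tool_rot: [2.289, 2.151, -0.0]
contact_force: [-1.4, -1.2, 1.3]
opening: 0.0442
```

Call:
jog_arm --pt "0 0 0 0 0 0 0.7" --pt "0 0 0 0 0 0 0.7" --pt "0 0 0 0 0 0 0.7" --pt "0 0 0 0 0 -1.5 0.7" --pt "0 0 0 0 0 -3 0.7" --pt "0 0 0 0 0 -3.5 0.7" --pt "0 0 0 0 0 -1 0.7" --pt "0 0 0 0 0 0 0.7"

```text
t: 11.33
tool_pos: [0.51, -0.473, 0.1341]
tool_rot: [2.282, 2.144, -0.001]
contact_force: [0.1, -0.4, -0.7]
opening: 0.0601
```

```bash
python3 -c "
from h import *
go(.4755,-.1712,.036,YC)"
```

```text
turn -0.0013 shift cm [29.91 -5.28  9.81] tilt 0.6 t 11.3333
```

Call:
jog_arm --pt "0 0 0 2 -0.4 0 0.7" --pt "0 0 0 3.5 -0.6 0 0.7" --pt "0 0 0 3.9 -0.7 0 0.7" --pt "0 0 0 3.9 -0.7 0 0.7" --pt "0 0 0 3.9 -0.7 0 0.7" --pt "0 0 0 3.9 -0.7 0 0.7" --pt "0 0 0 3.9 -0.7 0 0.7" --pt "0 0 0 3 -0.5 1.5 0.7" --pt "0 0 0 1.91 -0.28 2.5 0.7" --pt "0 0 0 0 0 1 0.7" --pt "0 0 0 0 0 0 0.7" --pt "0 0 0 0 0 0 0.7"

```text
t: 12.33
tool_pos: [0.4731, -0.1688, 0.0764]
tool_rot: [-2.288, -2.15, 0.002]
contact_force: [-0.1, 0.1, 0.2]
opening: 0.06
```

```bash
python3 -c "
from h import *
go(.4755,-.1712,.035,YC)"
```

```text
turn -0.0013 shift cm [-0.22  0.26  4.14] tilt 0.12 t 12.3333
```

Call:
jog_arm --pt "0 0 0 0 0 1.5 0.7" --pt "0 0 0 0 0 0 0.7" --pt "0 0 0 0 0 0 0.7"

```text
t: 12.58
tool_pos: [0.4738, -0.1698, 0.0627]
tool_rot: [-2.291, -2.149, 0.0]
contact_force: [0.3, -0.8, 0.3]
opening: 0.0596
```

Call:
jog_arm --pt "0 0 0 0 0 1.5 0.7" --pt "0 0 0 0 0 1.1 0.7" --pt "0 0 0 0 0 0 0.7" --pt "0 0 0 0 0 0 0.7"

```text
t: 12.92
tool_pos: [0.4733, -0.1688, 0.036]
tool_rot: [-2.289, -2.15, 0.001]
contact_force: [-0.3, 0.1, -0.2]
opening: 0.0599
```

Call:
jog_arm --pt "0 0 0 0 0 0 0.35" --pt "0 0 0 0 0 0 0.35" --pt "0 0 0 0 0 0 0.35" --pt "0 0 0 0 0 0 0.35" --pt "0 0 0 0 0 0 0.35" --grip_force 60

```text
t: 13.33
tool_pos: [0.4746, -0.1692, 0.0376]
tool_rot: [2.288, 2.15, 0.001]
contact_force: [-0.6, -0.0, 6.1]
opening: 0.0444
```

Call:
jog_arm --pt "0 0 0 0 0 -1.5 0.35" --pt "0 0 0 0 0 -2.5 0.35" --pt "0 0 0 0 0 -3 0.35" --pt "0 0 0 0 0 -2 0.35" --pt "0 0 0 0 0 0 0.35" --pt "0 0 0 0 0 0 0.35"

```text
t: 13.83
tool_pos: [0.4742, -0.169, 0.1274]
tool_rot: [2.288, 2.15, 0.001]
contact_force: [-0.4, 0.1, -1.1]
opening: 0.0443
```

```bash
python3 -c "
from h import *
go(.500,-.3965,.040,YC); print(ctrl.get_obs()['opening'])"
```

```text
turn -0.0012 shift cm [-22.56   3.96   8.74] tilt 0.15 t 13.8333
0.04432231873352959
```

Call:
jog_arm --pt "0 0 0 -2 0.4 0 0.35" --pt "0 0 0 -3.2 0.6 0 0.35" --pt "0 0 0 -3.6 0.6 0 0.35" --pt "0 0 0 -3.6 0.6 0 0.35" --pt "0 0 0 -3.6 0.6 0 0.35" --pt "0 0 0 -3.3 0.6 0 0.35" --pt "0 0 0 -2 0.4 1 0.35" --pt "0 0 0 -1.26 0.16 2 0.35" --pt "0 0 0 0 0 2.5 0.35" --pt "0 0 0 0 0 2.2 0.35" --pt "0 0 0 0 0 0 0.35" --pt "0 0 0 0 0 0 0.35"

```text
t: 14.83
tool_pos: [0.4971, -0.3943, 0.0455]
tool_rot: [-2.284, -2.146, 0.0]
contact_force: [1.0, -0.0, 0.2]
opening: 0.0443
```

Call:
jog_arm --pt "0 0 0 0 0 0.5 0.35" --pt "0 0 0 0 0 0 0.35" --pt "0 0 0 0 0 0 0.35"

```text
t: 15.08
tool_pos: [0.4998, -0.3967, 0.0456]
tool_rot: [2.288, 2.15, 0.0]
contact_force: [0.5, -0.5, -0.3]
opening: 0.0442
```

Call:
jog_arm --pt "0 0 0 0 0 0.2 0.35" --pt "0 0 0 0 0 0 0.35" --pt "0 0 0 0 0 0 0.35"

```text
t: 15.33
tool_pos: [0.4994, -0.3964, 0.0429]
tool_rot: [2.289, 2.151, 0.0]
contact_force: [0.2, -0.2, -0.8]
opening: 0.0443
```

Call:
jog_arm --pt "0 0 0 0 0 0.15 0.35" --pt "0 0 0 0 0 0 0.35" --pt "0 0 0 0 0 0 0.35"

```text
t: 15.58
tool_pos: [0.4991, -0.3963, 0.0407]
tool_rot: [-2.289, -2.151, 0.0]
contact_force: [-0.7, -0.4, -0.7]
opening: 0.0445
```

Call:
jog_arm --pt "0 0 0 0 0 0.12 0.35" --pt "0 0 0 0 0 0 0.35" --pt "0 0 0 0 0 0 0.35"

```text
t: 15.83
tool_pos: [0.4991, -0.3963, 0.0395]
tool_rot: [-2.289, -2.151, 0.0]
contact_force: [0.5, -0.8, -0.7]
opening: 0.0443
```

Call:
jog_arm --pt "0 0 0 0 0 0.1 0.35" --pt "0 0 0 0 0 0 0.35" --pt "0 0 0 0 0 0 0.35"

```text
t: 16.08
tool_pos: [0.4993, -0.3965, 0.0392]
tool_rot: [2.289, 2.151, -0.0]
contact_force: [-2.0, 1.1, 3.9]
opening: 0.0441
```

Call:
jog_arm --pt "0 0 0 0 0 0 0.7" --pt "0 0 0 0 0 0 0.7" --pt "0 0 0 0 0 0 0.7" --pt "0 0 0 0 0 -1.5 0.7" --pt "0 0 0 0 0 -3 0.7" --pt "0 0 0 0 0 -3.5 0.7" --pt "0 0 0 0 0 -3.5 0.7" --pt "0 0 0 0 0 0 0.7"

```text
t: 16.75
tool_pos: [0.5027, -0.3998, 0.1644]
tool_rot: [2.278, 2.14, 0.001]
contact_force: [1.4, -1.5, 1.5]
opening: 0.0597
```

Call:
jog_arm --pt "0 0 0 2 -0.4 0 0.6" --pt "0 0 0 3.5 -0.6 0 0.6" --pt "0 0 0 3.9 -0.7 0 0.6" --pt "0 0 0 3.9 -0.7 0 0.6" --pt "0 0 0 3.9 -0.7 0 0.6" --pt "0 0 0 3.9 -0.7 0 0.6" --pt "0 0 0 3.9 -0.7 0 0.6" --pt "0 0 0 3.9 -0.7 0 0.6" --pt "0 0 0 3 -0.7 0 0.6" --pt "0 0 0 1.5 -0.2 0 0.6" --pt "0 0 0 0 0 0 0.6" --pt "0 0 0 0 0 0 0.6"

```text
t: 17.75
tool_pos: [0.4593, -0.0588, 0.1545]
tool_rot: [2.286, 2.152, 0.001]
contact_force: [0.0, -0.3, 0.6]
opening: 0.0513
```

```bash
python3 - <<'E'
from h import *
im,d=vision.get_image("top"); W=cloud("top",d)
print("slab");comp(W,d,(375,205,450,270),.022,.05); print("moulds"); comp(W,d,(150,190,290,285),.005,.05)
print(ctrl.get_obs()["tool_pos"])
crop(im,150,160,450,290,2.6,"t2.png")
E
```

```text
slab
[415 226  19  18 228] [ 0.5061 -0.4687  0.0266] zmed 0.0264 [ 506.8 -469.4] [44.3 45.9] 30.4
[389 229  18  18 226] [ 0.4981 -0.3981  0.0266] zmed 0.0264 [ 498.4 -397.5] [44.1 44.7] 63.1
moulds
[224 207  10  12  54] [0.5636 0.0509 0.0116] zmed 0.0113 [564.7  51.3] [15.  35.9] 46.9
[177 214  13  17 140] [0.5356 0.1707 0.011 ] zmed 0.0109 [536.3 171.5] [36.2 34.8] 52.1
[193 238  14  15 145] [0.4744 0.1249 0.0105] zmed 0.0103 [474.7 125.5] [35.7 35.5] 47.8
[160 260  14  15 125] [0.4148 0.2072 0.0181] zmed 0.0194 [414.3 206.9] [35.9 29.3] 9.8
[ 0.45944301 -0.05950164  0.15440814]
```

View pics/t2.png

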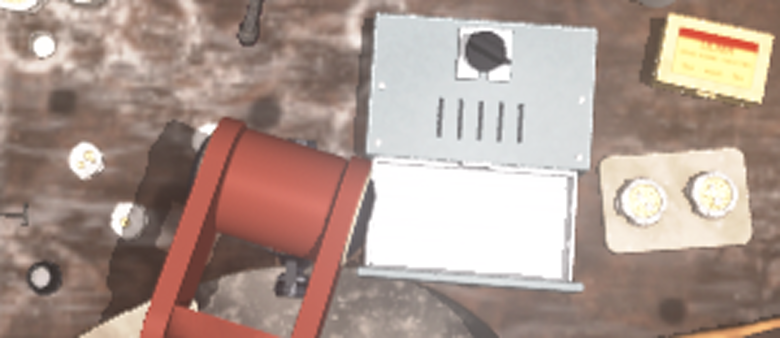

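Both wide moulds lie on the slab, at crop (640,200) and (713,192), and the tray is empty. Next I'll pick mould M1 at (0.557,0.041).

```bash
python3 -c "
from h import *
go(.5573,.0413,.024,YC)"
```

```text
turn -0.0008 shift cm [10.66  9.15 13.04] tilt 0.09 t 17.8
```

Call:
jog_arm --pt "0 0 0 2 1.5 0 0.65" --pt "0 0 0 2.6 2.3 0 0.65" --pt "0 0 0 2.6 2.3 1 0.65" --pt "0 0 0 2.2 2 2 0.65" --pt "0 0 0 1.26 1.05 2.5 0.65" --pt "0 0 0 0 0 2.5 0.65" --pt "0 0 0 0 0 1 0.65" --pt "0 0 0 0 0 0 0.65" --pt "0 0 0 0 0 0 0.65" --pt "0 0 0 0 0 0 0.65"

```text
t: 18.63
tool_pos: [0.5581, 0.0405, 0.0653]
tool_rot: [2.29, 2.148, 0.003]
contact_force: [-0.1, -0.2, 1.0]
opening: 0.0555
```

```bash
python3 - <<'E'
from h import *
im,d=vision.get_image("scene"); W=cloud("scene",d)
u,v=map(int,proj("scene",[.557,.041,.01])); print(u,v)
crop(im,u-55,v-45,u+55,v+45,6,"s3.png")
go(.5573,.0413,.024,YC)
E
```

```text
247 262
turn -0.0026 shift cm [ 0.06 -0.11  4.17] tilt 0.2 t 18.6833
```

View pics/s3.png

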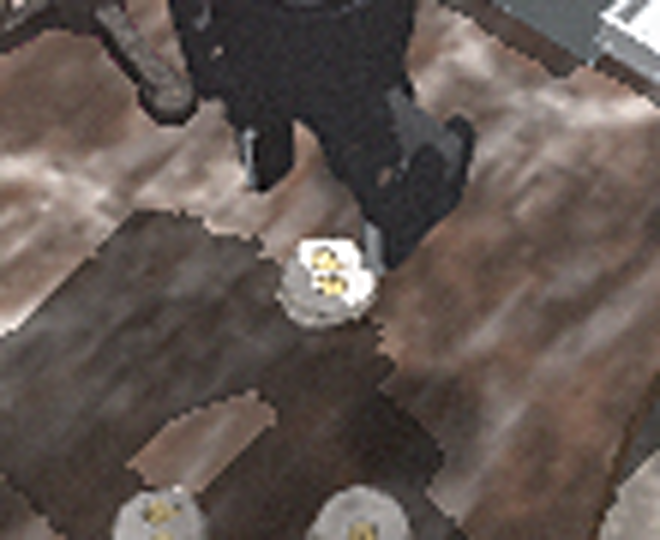

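The open jaws are above the mould, which is in place at crop (328,283). I'll descend and close.

Call:
jog_arm --pt "0 0 0 0 0 2 0.65" --pt "0 0 0 0 0 1.6 0.65" --pt "0 0 0 0 0 0.5 0.65" --pt "0 0 0 0 0 0 0.65" --pt "0 0 0 0 0 0 0.65"

```text
t: 19.1
tool_pos: [0.5577, 0.0413, 0.0238]
tool_rot: [2.289, 2.15, 0.002]
contact_force: [0.1, 0.3, 0.2]
opening: 0.0554
```

Call:
jog_arm --pt "0 0 0 0 0 0 0.25" --pt "0 0 0 0 0 0 0.25" --pt "0 0 0 0 0 0 0.25" --pt "0 0 0 0 0 0 0.25" --pt "0 0 0 0 0 0 0.25" --grip_force 50

```text
t: 19.52
tool_pos: [0.5586, 0.0414, 0.0247]
tool_rot: [2.288, 2.15, 0.003]
contact_force: [-0.3, 0.1, 6.6]
opening: 0.0348
```

Call:
jog_arm --pt "0 0 0 0 0 -1.5 0.25" --pt "0 0 0 0 0 -2.5 0.25" --pt "0 0 0 0 0 -3 0.25" --pt "0 0 0 0 0 -2 0.25" --pt "0 0 0 0 0 0 0.25" --pt "0 0 0 0 0 0 0.25"

```text
t: 20.02
tool_pos: [0.5582, 0.0415, 0.1145]
tool_rot: [2.287, 2.149, 0.004]
contact_force: [-0.6, 0.3, -0.5]
opening: 0.0346
```

```bash
python3 - <<'E'
from h import *
go(*cab(-.057,.063),.045,YC)
E
```

```text
turn -0.0013 shift cm [-20.77  -6.65   6.95] tilt 0.22 t 20.0167
```

Call:
jog_arm --pt "0 0 0 -2 -0.7 0 0.25" --pt "0 0 0 -3 -1 0 0.25" --pt "0 0 0 -3.5 -1.1 0 0.25" --pt "0 0 0 -3.5 -1.1 0 0.25" --pt "0 0 0 -3.5 -1.1 0 0.25" --pt "0 0 0 -3 -1 0 0.25" --pt "0 0 0 -2.27 -0.65 1 0.25" --pt "0 0 0 0 0 2.5 0.25" --pt "0 0 0 0 0 2.5 0.25" --pt "0 0 0 0 0 1 0.25" --pt "0 0 0 0 0 0 0.25" --pt "0 0 0 0 0 0 0.25"

```text
t: 21.02
tool_pos: [0.4769, -0.161, 0.0415]
tool_rot: [-2.287, -2.15, 0.002]
contact_force: [0.6, -0.5, -0.0]
opening: 0.0347
```

Call:
jog_arm --pt "0 0 0 0 0 0.5 0.25" --pt "0 0 0 0 0 0.4 0.25" --pt "0 0 0 0 0 0 0.25" --pt "0 0 0 0 0 0 0.25"

```text
t: 21.35
tool_pos: [0.4781, -0.1616, 0.0341]
tool_rot: [2.289, 2.151, 0.0]
contact_force: [-0.0, -0.6, -0.7]
opening: 0.0344
```

Call:
jog_arm --pt "0 0 0 0 0 0.15 0.25" --pt "0 0 0 0 0 0 0.25" --pt "0 0 0 0 0 0 0.25"

```text
t: 21.6
tool_pos: [0.4783, -0.1618, 0.0327]
tool_rot: [2.289, 2.15, 0.001]
contact_force: [-0.1, 0.1, 1.3]
opening: 0.0351
```

Call:
jog_arm --pt "0 0 0 0 0 0.1 0.25" --pt "0 0 0 0 0 0 0.25" --pt "0 0 0 0 0 0 0.25"

```text
t: 21.85
tool_pos: [0.4784, -0.1618, 0.0326]
tool_rot: [2.289, 2.151, 0.001]
contact_force: [-2.4, 1.4, 8.7]
opening: 0.0348
```

Contact at 0.0327, as predicted. I'll release and go for M3 at (0.4747,0.125).

Call:
jog_arm --pt "0 0 0 0 0 -0.1 0.6" --pt "0 0 0 0 0 0 0.6" --pt "0 0 0 0 0 0 0.6" --pt "0 0 0 0 0 -1.5 0.6" --pt "0 0 0 0 0 -3 0.6" --pt "0 0 0 0 0 -3 0.6" --pt "0 0 0 0 0 0 0.6"

```text
t: 22.43
tool_pos: [0.4812, -0.1634, 0.1133]
tool_rot: [2.282, 2.144, 0.006]
contact_force: [1.0, -0.2, 0.4]
opening: 0.0513
```

```bash
python3 - <<'E'
from h import *
im,d=vision.get_image("scene"); W=cloud("scene",d)
u,v=map(int,proj("scene",[.48,.12,.01])); print(u,v)
comp(W,d,(u-60,v-45,u+60,v+60),.005,.03,40)
im,d=vision.get_image("top"); W=cloud("top",d); comp(W,d,(150,180,270,280),.005,.03,40)
go(.4747,.125,.024,YC)
E
```

```text
251 301
[211 298  15  16 174] [0.5355 0.1737 0.0109] zmed 0.0108 [535.8 173.2] [32.3 34.9] 84.4
[244 298  17  17 185] [0.4746 0.1273 0.0094] zmed 0.0094 [474.7 127.4] [35.3 38.3] 70.9
[243 338  15  17 200] [0.413  0.2127 0.018 ] zmed 0.0194 [413.6 211.2] [30.2 27.9] 38.6
[191 346  19  15  75] [0.4873 0.2893 0.0181] zmed 0.0181 [486.9 288.5] [54.8  4.8] 1.9
[177 215  13  14 133] [0.5363 0.1705 0.0111] zmed 0.0113 [536.  170.6] [34.9 31.9] 0.9
[192 238  15  14 144] [0.4748 0.1248 0.0096] zmed 0.0097 [474.5 125. ] [36.5 35.2] 14.4
[160 261  13  13 112] [0.4139 0.208  0.0187] zmed 0.0199 [413.6 209. ] [28.6 29.7] 29.1
turn -0.0013 shift cm [28.64 -2.14  8.45] tilt 0.18 t 22.5333
```

Call:
jog_arm --pt "0 0 0 2 -0.1 0 0.65" --pt "0 0 0 3.3 -0.2 0 0.65" --pt "0 0 0 3.8 -0.3 0 0.65" --pt "0 0 0 3.8 -0.3 0 0.65" --pt "0 0 0 3.8 -0.3 0 0.65" --pt "0 0 0 3.8 -0.3 0 0.65" --pt "0 0 0 3.4 -0.3 0 0.65" --pt "0 0 0 2.8 -0.2 1 0.65" --pt "0 0 0 1.94 -0.14 1.5 0.65" --pt "0 0 0 0 0 2 0.65" --pt "0 0 0 0 0 0 0.65" --pt "0 0 0 0 0 0 0.65"

```text
t: 23.53
tool_pos: [0.4718, 0.1254, 0.0595]
tool_rot: [-2.286, -2.149, 0.008]
contact_force: [0.1, 0.8, 0.5]
opening: 0.0558
```

Call:
jog_arm --pt "0 0 0 0 0 0 0.65" --pt "0 0 0 0 0 0 0.65"

```text
t: 23.7
tool_pos: [0.4748, 0.125, 0.0628]
tool_rot: [2.29, 2.149, 0.001]
contact_force: [-0.4, -0.0, -0.5]
opening: 0.0553
```

```bash
python3 - <<'E'
from h import *
go(.4747,.126,.024,YC)
E
```

```text
turn -0.0024 shift cm [ 0.1  -0.02  3.88] tilt 0.06 t 23.7
```

Call:
jog_arm --pt "0 0 0 0.1 0 2 0.65" --pt "0 0 0 0 0 1.5 0.65" --pt "0 0 0 0 0 0.4 0.65" --pt "0 0 0 0 0 0 0.65" --pt "0 0 0 0 0 0 0.65"

```text
t: 24.12
tool_pos: [0.4749, 0.1263, 0.024]
tool_rot: [2.29, 2.15, 0.001]
contact_force: [-0.3, 0.0, 0.4]
opening: 0.0554
```

Call:
jog_arm --pt "0 0 0 0 0 0 0.25" --pt "0 0 0 0 0 0 0.25" --pt "0 0 0 0 0 0 0.25" --pt "0 0 0 0 0 0 0.25" --pt "0 0 0 0 0 0 0.25"

```text
t: 24.53
tool_pos: [0.4758, 0.1266, 0.0249]
tool_rot: [2.288, 2.15, 0.004]
contact_force: [-0.9, -0.9, 5.7]
opening: 0.0337
```

Call:
jog_arm --pt "0 0 0 0 0 -1.5 0.25" --pt "0 0 0 0 0 -2.5 0.25" --pt "0 0 0 0 0 -3 0.25" --pt "0 0 0 0 0 -2 0.25" --pt "0 0 0 0 0 0 0.25" --pt "0 0 0 0 0 0 0.25"

```text
t: 25.03
tool_pos: [0.4752, 0.1267, 0.1146]
tool_rot: [2.288, 2.15, 0.004]
contact_force: [0.6, -0.2, -1.5]
opening: 0.0335
```

```bash
python3 - <<'E'
from h import *
go(*cab(-.057,0),.045,YC)
E
```

```text
turn -0.0012 shift cm [-35.07   2.16   6.96] tilt 0.19 t 25.0333
```

Call:
jog_arm --pt "0 0 0 -2 0.2 0 0.25" --pt "0 0 0 -3.3 0.2 0 0.25" --pt "0 0 0 -3.8 0.2 0 0.25" --pt "0 0 0 -3.8 0.2 0 0.25" --pt "0 0 0 -3.8 0.2 0 0.25" --pt "0 0 0 -3.8 0.2 0 0.25" --pt "0 0 0 -3.8 0.2 0 0.25" --pt "0 0 0 -3.8 0.3 0 0.25" --pt "0 0 0 -3.5 0.3 0 0.25" --pt "0 0 0 -2.3 0.2 0 0.25" --pt "0 0 0 -1.17 0.16 1 0.25" --pt "0 0 0 0 0 2 0.25"

```text
t: 26.03
tool_pos: [0.4768, -0.2283, 0.0837]
tool_rot: [2.29, 2.145, 0.0]
contact_force: [-0.0, 0.4, 0.1]
opening: 0.0334
```

Call:
jog_arm --pt "0 0 0 0 0 2 0.25" --pt "0 0 0 0 0 2 0.25" --pt "0 0 0 0 0 0.5 0.25" --pt "0 0 0 0 0 0 0.25" --pt "0 0 0 0 0 0 0.25" --pt "0 0 0 0 0 0 0.25"

```text
t: 26.53
tool_pos: [0.4763, -0.225, 0.0386]
tool_rot: [2.289, 2.151, 0.0]
contact_force: [0.4, 0.4, 0.1]
opening: 0.0336
```

```bash
python3 - <<'E'
from h import *
go(*cab(-.057,0),.035,YC); print(ctrl.get_obs()["opening"])
E
```

```text
turn -0.001 shift cm [ 0.03 -0.1   0.36] tilt 0.04 t 26.5333
0.033642222272264315
```

Call:
jog_arm --pt "0 0 0 0 -0.1 0.4 0.25" --pt "0 0 0 0 0 0.05 0.25" --pt "0 0 0 0 0 0 0.25" --pt "0 0 0 0 0 0 0.25"

```text
t: 26.87
tool_pos: [0.475, -0.2249, 0.0338]
tool_rot: [2.289, 2.151, 0.0]
contact_force: [0.3, 0.6, -0.2]
opening: 0.0334
```

Call:
jog_arm --pt "0 0 0 0 0 0.12 0.25" --pt "0 0 0 0 0 0 0.25" --pt "0 0 0 0 0 0 0.25"

```text
t: 27.12
tool_pos: [0.4753, -0.2251, 0.0329]
tool_rot: [2.289, 2.151, 0.0]
contact_force: [-0.5, 0.5, 1.8]
opening: 0.0334
```

Call:
jog_arm --pt "0 0 0 0 0 0.08 0.25" --pt "0 0 0 0 0 0 0.25" --pt "0 0 0 0 0 0 0.25"

```text
t: 27.37
tool_pos: [0.4755, -0.2251, 0.0328]
tool_rot: [2.289, 2.151, 0.001]
contact_force: [-2.2, 1.6, 7.7]
opening: 0.0337
```

Call:
jog_arm --pt "0 0 0 0 0 -0.1 0.6" --pt "0 0 0 0 0 0 0.6" --pt "0 0 0 0 0 0 0.6" --pt "0 0 0 0 0 -1.5 0.6" --pt "0 0 0 0 0 -3 0.6" --pt "0 0 0 0 0 -3 0.6" --pt "0 0 0 0 0 0 0.6"

```text
t: 27.95
tool_pos: [0.4783, -0.227, 0.1139]
tool_rot: [2.282, 2.144, 0.004]
contact_force: [1.1, -1.2, 0.1]
opening: 0.0511
```

```bash
python3 - <<'E'
from h import *
im,d=vision.get_image("top"); W=cloud("top",d); comp(W,d,(150,180,285,280),.005,.03,40)
go(.536,.1712,.024,YC)
E
```

```text
[177 215  13  14 137] [0.5362 0.171  0.0105] zmed 0.0103 [536.2 171.8] [34.2 34. ] 57.2
[160 261  16  13 126] [0.4148 0.2066 0.0178] zmed 0.019 [415.2 207.2] [29.4 33.1] 56.4
turn -0.0013 shift cm [40.04  3.44  8.74] tilt 0.44 t 28.0
```

Call:
jog_arm --pt "0 0 0 2 0.2 0 0.65" --pt "0 0 0 3.5 0.3 0 0.65" --pt "0 0 0 3.9 0.3 0 0.65" --pt "0 0 0 3.9 0.3 0 0.65" --pt "0 0 0 3.9 0.3 0 0.65" --pt "0 0 0 3.9 0.4 0 0.65" --pt "0 0 0 3.9 0.4 0 0.65" --pt "0 0 0 3.9 0.3 0 0.65" --pt "0 0 0 3.9 0.3 0 0.65" --pt "0 0 0 3.5 0.3 0 0.65" --pt "0 0 0 2.5 0.2 1 0.65" --pt "0 0 0 1.2 0.1 1.5 0.65"

```text
t: 29.0
tool_pos: [0.5344, 0.1755, 0.0826]
tool_rot: [2.286, 2.154, 0.004]
contact_force: [-0.2, -0.3, 0.4]
opening: 0.0555
```

Call:
jog_arm --pt "0 0 0 0 0 2 0.65" --pt "0 0 0 0 0 0 0.65" --pt "0 0 0 0 0 0 0.65" --pt "0 0 0 0 0 0 0.65"

```text
t: 29.33
tool_pos: [0.5336, 0.1718, 0.0624]
tool_rot: [-2.29, -2.15, 0.001]
contact_force: [-0.1, 0.1, 0.8]
opening: 0.0555
```

```bash
python3 - <<'E'
from h import *
im,d=vision.get_image("scene"); W=cloud("scene",d); u,v=map(int,proj("scene",[.536,.171,.01]));comp(W,d,(u-25,v-25,u+25,v+25),.005,.02,40)
go(.536,.1715,.024,YC)
E
```

```text
[211 298  15  15 159] [0.5366 0.1742 0.0109] zmed 0.0112 [538.1 174. ] [29.7 37.5] 54.4
turn -0.0021 shift cm [-0.02  0.18  3.92] tilt 0.04 t 29.3833
```

Call:
jog_arm --pt "0 0 0 0 0.2 2 0.65" --pt "0 0 0 0 0 1.5 0.65" --pt "0 0 0 0 0 0.45 0.65" --pt "0 0 0 0 0 0 0.65" --pt "0 0 0 0 0 0 0.65"

```text
t: 29.8
tool_pos: [0.5364, 0.1719, 0.0241]
tool_rot: [2.29, 2.15, 0.002]
contact_force: [0.5, 0.4, 0.6]
opening: 0.0555
```

Call:
jog_arm --pt "0 0 0 0 0 0 0.25" --pt "0 0 0 0 0 0 0.25" --pt "0 0 0 0 0 0 0.25" --pt "0 0 0 0 0 0 0.25" --pt "0 0 0 0 0 0 0.25"

```text
t: 30.22
tool_pos: [0.5372, 0.1723, 0.0251]
tool_rot: [2.288, 2.15, 0.004]
contact_force: [-0.7, -0.6, 6.4]
opening: 0.0336
```

Call:
jog_arm --pt "0 0 0 0 0 -1.5 0.25" --pt "0 0 0 0 0 -2.5 0.25" --pt "0 0 0 0 0 -3 0.25" --pt "0 0 0 0 0 -2 0.25" --pt "0 0 0 0 0 0 0.25" --pt "0 0 0 0 0 0 0.25"

```text
t: 30.72
tool_pos: [0.5369, 0.1723, 0.1149]
tool_rot: [2.288, 2.15, 0.005]
contact_force: [-0.5, -0.6, 0.2]
opening: 0.033
```

```bash
python3 - <<'E'
from h import *
go(*cab(-.057,-.063),.045,YC)
E
```

```text
turn -0.0013 shift cm [-46.3   -3.73   6.99] tilt 0.21 t 30.7167
```

Call:
jog_arm --pt "0 0 0 -2 -0.3 0 0.25" --pt "0 0 0 -3.5 -0.3 0 0.25" --pt "0 0 0 -3.9 -0.3 0 0.25" --pt "0 0 0 -3.9 -0.3 0 0.25" --pt "0 0 0 -3.9 -0.3 0 0.25" --pt "0 0 0 -3.9 -0.3 0 0.25" --pt "0 0 0 -3.9 -0.3 0 0.25" --pt "0 0 0 -3.9 -0.3 0 0.25" --pt "0 0 0 -3.9 -0.3 0 0.25" --pt "0 0 0 -3.9 -0.3 0 0.25" --pt "0 0 0 -3.9 -0.3 0 0.25" --pt "0 0 0 -3 -0.3 0 0.25"

```text
t: 31.72
tool_pos: [0.471, -0.2628, 0.1111]
tool_rot: [-2.289, -2.148, 0.001]
contact_force: [-0.1, -0.9, -0.2]
opening: 0.0335
```

Call:
jog_arm --pt "0 0 0 -2.0 -0.1 0 0.25" --pt "0 0 0 -0.7 0 1.5 0.25" --pt "0 0 0 0 0 2 0.25" --pt "0 0 0 0 0 2 0.25" --pt "0 0 0 0 0 1.5 0.25" --pt "0 0 0 0 0 0 0.25" --pt "0 0 0 0 0 0 0.25" --pt "0 0 0 0 0 0 0.25"

```text
t: 32.38
tool_pos: [0.47, -0.2876, 0.043]
tool_rot: [-2.289, -2.151, 0.0]
contact_force: [-0.0, -0.4, 1.7]
opening: 0.0334
```

```bash
python3 - <<'E'
from h import *
go(*cab(-.057,-.063),.035,YC); print(ctrl.get_obs()["opening"])
E
```

```text
turn -0.0012 shift cm [0.02 0.15 0.8 ] tilt 0.02 t 32.3833
0.0333724676945431
```

Call:
jog_arm --pt "0 0 0 0 0.1 0.5 0.25" --pt "0 0 0 0 0 0.4 0.25" --pt "0 0 0 0 0 0 0.25" --pt "0 0 0 0 0 0 0.25"

```text
t: 32.72
tool_pos: [0.4711, -0.2877, 0.0342]
tool_rot: [2.289, 2.151, 0.0]
contact_force: [0.5, -1.3, -0.1]
opening: 0.033
```

Call:
jog_arm --pt "0 0 0 0 0 0.12 0.25" --pt "0 0 0 0 0 0 0.25" --pt "0 0 0 0 0 0 0.25"

```text
t: 32.97
tool_pos: [0.4712, -0.2879, 0.0332]
tool_rot: [2.289, 2.151, 0.0]
contact_force: [0.1, -0.1, -0.5]
opening: 0.0334
```

Call:
jog_arm --pt "0 0 0 0 0 0.06 0.25" --pt "0 0 0 0 0 0 0.25" --pt "0 0 0 0 0 0 0.25"

```text
t: 33.22
tool_pos: [0.4713, -0.2879, 0.033]
tool_rot: [2.289, 2.151, 0.0]
contact_force: [-2.0, 2.0, 4.1]
opening: 0.033
```

Call:
jog_arm --pt "0 0 0 0 0 -0.1 0.6" --pt "0 0 0 0 0 0 0.6" --pt "0 0 0 0 0 0 0.6" --pt "0 0 0 0 0 -1.5 0.6" --pt "0 0 0 0 0 -3 0.6" --pt "0 0 0 0 0 -3 0.6" --pt "0 0 0 0 0 -3 0" --pt "0 0 0 2 -3 -2 0" --pt "0 0 0 2 -3 0 0" --pt "0 0 0 2 -3 0 0" --pt "0 0 0 0.2 -2.5 0 0" --pt "0 0 0 0 0 0 0"

```text
t: 34.22
tool_pos: [0.357, -0.2169, 0.1569]
tool_rot: [-2.288, -2.15, 0.002]
contact_force: [0.1, 0.2, -0.3]
opening: -0.0002
```

```bash
python3 - <<'E'
from h import *
im,d=vision.get_image("top"); W=cloud("top",d); comp(W,d,(150,180,285,280),.005,.03,40)
print("tray");comp(W,d,(290,220,390,280),.013,.023,30)
print("plate"); comp(W,d,(280,230,390,290),.045,.07)
crop(im,260,150,450,290,4,"t3.png")
go(*cab(-.175,0),.035,YC)
E
```

```text
[160 261  13  13 112] [0.4148 0.2078 0.0187] zmed 0.0197 [414.  209.5] [31.8 28.2] 0.0
tray
[299 237  16  15 149] [ 0.477  -0.1601  0.0185] zmed 0.0186 [ 476.6 -160.3] [36.9 39.9] 12.3
[325 239  15  17 137] [ 0.4739 -0.2257  0.0176] zmed 0.0176 [ 475.7 -224.8] [38.4 39.4] 41.6
[349 241  13  15 134] [ 0.4702 -0.2879  0.0184] zmed 0.0184 [ 469.9 -288.3] [35.6 33.4] 19.2
plate
[287 263  31   5 108] [ 0.4212 -0.1474  0.0537] zmed 0.0538 [ 421.5 -148. ] [76.6  9.2] 86.6
[350 267  25   6  83] [ 0.4117 -0.3019  0.0547] zmed 0.0551 [ 411.5 -301.1] [61.5  9.3] 85.7
turn -0.0021 shift cm [ 0.05 -0.13 12.26] tilt 0.02 t 34.2667
```

View pics/t3.png

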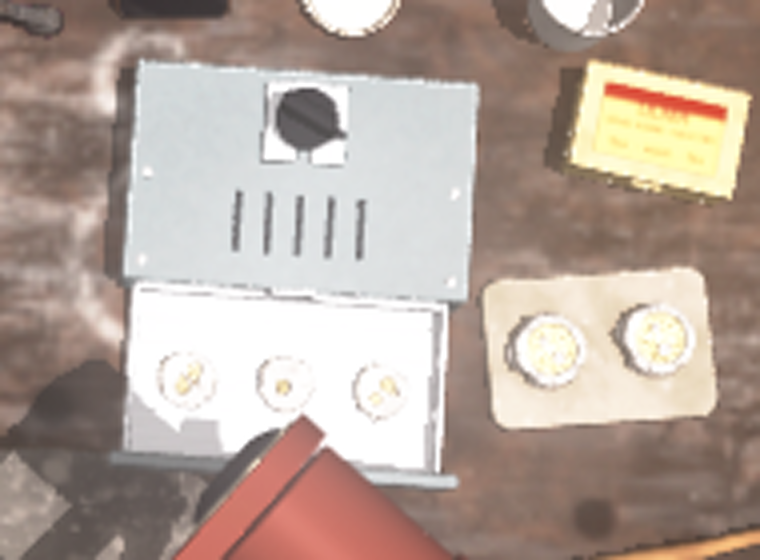

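All three small moulds lie flat and apart in the tray at crop (186,380), (285,383) and (379,390). Now I'll push the tray home.

Call:
jog_arm --pt "0 0 0 0 -0.1 2 0" --pt "0 0 0 0 0 3.5 0" --pt "0 0 0 0 0 3.5 0" --pt "0 0 0 0 0 2.5 0" --pt "0 0 0 0 0 0.7 0" --pt "0 0 0 0 0 0 0" --pt "0 0 0 0 1 0 0" --pt "0 0 0 0 1 0 0" --pt "0 0 0 0 0.6 0 0" --pt "0 0 0 0 0 0 0" --pt "0 0 0 0 0 0 0"

```text
t: 35.18
tool_pos: [0.3861, -0.2209, 0.0374]
tool_rot: [2.287, 2.151, 0.0]
contact_force: [-0.1, -0.2, 0.3]
opening: 0.0001
```

Call:
jog_arm --pt "0 0 0 0 0.3 0 0" --pt "0 0 0 0 0.3 0 0" --pt "0 0 0 0 0.3 0 0" --pt "0 0 0 0 0.3 0 0" --pt "0 0 0 0 0.4 0 0" --pt "0 0 0 0 0.5 0 0" --pt "0 0 0 0 0.6 0 0" --pt "0 0 0 0 0.7 0 0" --pt "0 0 0 0 0.8 0 0" --pt "0 0 0 0 0.8 0 0"

```text
t: 36.02
tool_pos: [0.4353, -0.2234, 0.0363]
tool_rot: [-2.289, -2.151, 0.001]
contact_force: [-6.0, 1.5, 4.7]
opening: -0.0001
```

```bash
python3 - <<'E'
from h import *
print(ctrl.get_obs()["contact_force"]); go(.5022,-.2280,.0353,YC)
E
```

```text
[-5.95922631  1.5288947   4.74305346]
turn -0.0012 shift cm [-0.05  6.7   0.1 ] tilt 0.07 t 36.0167
```

Call:
jog_arm --pt "0 0 0 0 0.7 0 0" --pt "0 0 0 0 0.7 0 0" --pt "0 0 0 0 0.7 0 0" --pt "0 0 0 0 0.7 0 0" --pt "0 0 0 0 0.7 0 0" --pt "0 0 0 0 0.6 0 0" --pt "0 0 0 0 0.5 0 0" --pt "0 0 0 0 0.4 0 0" --pt "0 0 0 0 0.3 0 0" --pt "0 0 0 0 0 0 0" --pt "0 0 0 0 0 0 0"

```text
t: 36.93
tool_pos: [0.4881, -0.2267, 0.0363]
tool_rot: [2.289, 2.151, 0.0]
contact_force: [-2.7, -0.5, 3.7]
opening: -0.0001
```

Call:
jog_arm --pt "0 0 0 0 0.3 0 0" --pt "0 0 0 0 0 0 0" --pt "0 0 0 0 0 0 0"

```text
t: 37.18
tool_pos: [0.4908, -0.2269, 0.0363]
tool_rot: [2.29, 2.151, 0.0]
contact_force: [-4.0, -0.6, 3.3]
opening: -0.0002
```

Call:
jog_arm --pt "0 0 0 0 0.25 0 0" --pt "0 0 0 0 0 0 0" --pt "0 0 0 0 0 0 0"

```text
t: 37.43
tool_pos: [0.4934, -0.2271, 0.0363]
tool_rot: [2.289, 2.151, 0.0]
contact_force: [-3.8, 0.6, 3.5]
opening: 0.0002
```

Call:
jog_arm --pt "0 0 0 0 0.2 0 0" --pt "0 0 0 0 0 0 0" --pt "0 0 0 0 0 0 0"

```text
t: 37.68
tool_pos: [0.4955, -0.2272, 0.0363]
tool_rot: [2.289, 2.151, 0.0]
contact_force: [-2.7, 0.5, 3.8]
opening: -0.0001
```

Call:
jog_arm --pt "0 0 0 0 0.25 0 0" --pt "0 0 0 0 0.2 0 0" --pt "0 0 0 0 0 0 0" --pt "0 0 0 0 0 0 0"

```text
t: 38.02
tool_pos: [0.5001, -0.2275, 0.0363]
tool_rot: [2.289, 2.151, 0.0]
contact_force: [-3.7, -0.0, 4.1]
opening: -0.0003
```

Call:
jog_arm --pt "0 0 0 0 0.15 0 0" --pt "0 0 0 0 0 0 0" --pt "0 0 0 0 0 0 0"

```text
t: 38.27
tool_pos: [0.5015, -0.2275, 0.0363]
tool_rot: [2.289, 2.151, 0.0]
contact_force: [-3.8, -0.6, 4.3]
opening: 0.0004
```

Call:
jog_arm --pt "0 0 0 0 0.1 0 0" --pt "0 0 0 0 0 0 0" --pt "0 0 0 0 0 0 0"

```text
t: 38.52
tool_pos: [0.5024, -0.2276, 0.0363]
tool_rot: [2.289, 2.151, 0.0]
contact_force: [-3.2, -1.0, 4.2]
opening: -0.0002
```

Call:
jog_arm --pt "0 0 0 0 0.1 0 0" --pt "0 0 0 0 0 0 0" --pt "0 0 0 0 0 0 0"

```text
t: 38.77
tool_pos: [0.5034, -0.2277, 0.0363]
tool_rot: [2.289, 2.151, 0.0]
contact_force: [-3.8, -0.2, 3.5]
opening: 0.0
```

Call:
jog_arm --pt "0 0 0 0 -0.5 0 0" --pt "0 0 0 0 -0.7 0 0" --pt "0 0 0 0 -2.5 0 0" --pt "0 0 0 0 0 0 0" --pt "0 0 0 0 0 0 0" --pt "0 0 0 0 -4 0 0" --pt "0 0 0 0 -3.5 0 0" --pt "0 0 0 0 0 -3 0" --pt "0 0 0 0 0 -3 0" --pt "0 0 0 0 0 -3 0" --pt "0 0 0 0 0 -3 0" --pt "0 0 0 0 0 0 0"

```text
t: 39.77
tool_pos: [0.3954, -0.2233, 0.164]
tool_rot: [2.279, 2.142, 0.004]
contact_force: [0.7, -0.7, 1.0]
opening: 0.0002
```

Call:
jog_arm --pt "0 0 0.06 -4 0 0 0.4" --pt "0 0 0.06 -4 0 0 0.4" --pt "0 0 0.06 -4 0 0 0.4" --pt "0 0 0.06 -4 0 0 0.4" --pt "0 0 0.05 0 0 0 0.4" --pt "0 0 0.05 0 0 0 0.4" --pt "0 0 0 0 0 0 0.4"

```text
t: 40.35
tool_pos: [0.3675, -0.3794, 0.1559]
tool_rot: [2.622, 1.73, 0.001]
contact_force: [1.1, -0.1, 0.1]
opening: 0.0343
```

```bash
python3 - <<'E'
from h import *
im,d=vision.get_image("top"); W=cloud("top",d)
print("plate"); comp(W,d,(280,218,390,290),.045,.0545,30)
print("knob"); comp(W,d,(310,155,370,205),.085,.13,8)
crop(im,315,158,365,206,8,"k1.png")
E
```

```text
plate
[290 223  18   5  37] [ 0.5232 -0.1379  0.0516] zmed 0.0525 [ 523.8 -138.4] [43.6  9.3] 84.9
[332 226  27   6  64] [ 0.5158 -0.2596  0.0515] zmed 0.0521 [ 516.  -258.6] [67.9  9.9] 85.7
knob
[330 172  17  13  96] [ 0.6382 -0.2357  0.0975] zmed 0.099 [ 638.4 -237.4] [45.2 13.2] 57.6
```

View pics/k1.png

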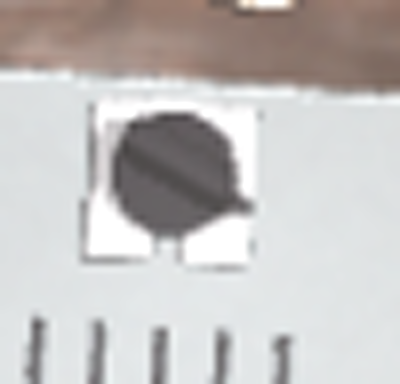

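The tray is held shut, with its front plate back at the start position and about 1.5 s since release. The knob bar lies at about 60° in world with its pointer at crop (250,208), so I'll align over it.

```bash
python3 - <<'E'
from h import *
print(proj("top",[.6395,-.2348,.101])); go(.6395,-.2348,.108,1.047)
E
```

```text
(np.float64(337.38950740555185), np.float64(177.58926874433467))
turn 0.1221 shift cm [26.07 16.34  4.79] tilt 0.02 t 40.4
```

Call:
jog_arm --pt "0 0 0.1221 0 0 -1 0.4" --pt "0 0 0 2 1.25 0 0.4" --pt "0 0 0 3.2 2 0 0.4" --pt "0 0 0 3.3 2.05 0 0.4" --pt "0 0 0 3.3 2.05 0 0.4" --pt "0 0 0 3.3 2.05 0 0.4" --pt "0 0 0 3.3 2.05 0 0.4" --pt "0 0 0 3.3 2.05 0 0.4" --pt "0 0 0 2.5 1.6 0 0.4" --pt "0 0 0 1.87 1.24 0 0.4" --pt "0 0 0 0 0 0 0.4" --pt "0 0 0 0 0 0 0.4"

```text
t: 41.4
tool_pos: [0.6401, -0.2332, 0.1659]
tool_rot: [-2.718, -1.575, 0.001]
contact_force: [1.0, -0.4, -0.3]
opening: 0.0343
```

```bash
python3 - <<'E'
from h import *
print("disc",onz("top",336.9-.5,179.9-.5,.079),"bar",onz("top",337.5-.5,179.4-.5,.101))
im,d=vision.get_image("scene"); W=cloud("scene",d); u,v=map(int,proj("scene",[.6395,-.2348,.095])); print(u,v)
comp(W,d,(u-30,v-25,u+30,v+25),.094,.105,8)
crop(im,u-35,v-28,u+35,v+28,9,"k2.png")
go(.6395,-.2348,.108,1.047)
E
```

```text
disc [ 0.63971271 -0.23417895  0.079     ] bar [ 0.63611215 -0.23381344  0.101     ]
286 160
[279 156  14   9  62] [ 0.6397 -0.2317  0.0998] zmed 0.1001 [ 640.2 -233.3] [39.5 13.7] 60.5
turn 0.0015 shift cm [-0.06  0.06  5.79] tilt 0.04 t 41.45
```

View pics/k2.png

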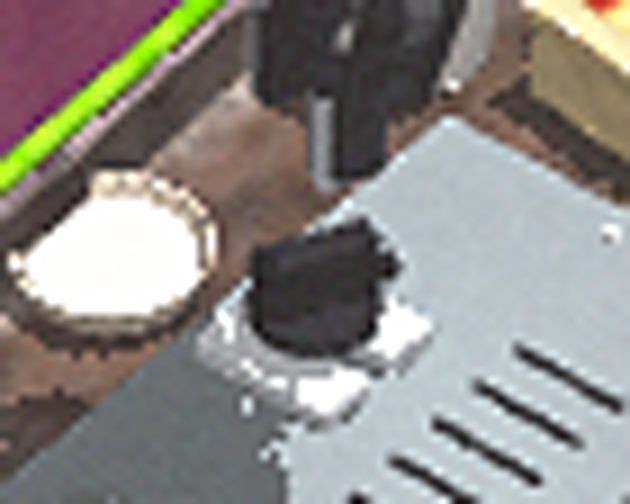

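Both cameras give the bar at about 60° and centred near (0.640,-0.234), so I'll descend and grip.

Call:
jog_arm --pt "0 0 0 0 0.05 2 0.4" --pt "0 0 0 0 0 2 0.4" --pt "0 0 0 0 0 1.3 0.4" --pt "0 0 0 0 0 0.5 0.4" --pt "0 0 0 0 0 0 0.4" --pt "0 0 0 0 0 0 0.4"

```text
t: 41.95
tool_pos: [0.6395, -0.2353, 0.1086]
tool_rot: [2.722, 1.569, 0.0]
contact_force: [-0.0, -0.2, 0.2]
opening: 0.034
```

Call:
jog_arm --pt "0 0 0 0 0 0 0" --pt "0 0 0 0 0 0 0" --pt "0 0 0 0 0 0 0" --pt "0 0 0 0 0 0 0" --pt "0 0 0 0 0 0 0" --pt "0 0 0 0 0 0 0" --grip_force 30

```text
t: 42.45
tool_pos: [0.6407, -0.2355, 0.1099]
tool_rot: [2.719, 1.568, 0.002]
contact_force: [1.1, -0.5, 4.7]
opening: 0.0112
```

```bash
python3 - <<'E'
from h import *
print(ctrl.get_obs()["contact_force"],ctrl.get_obs()["opening"]);go(.6395,-.2343,.108,-.061)
E
```

```text
[ 1.14074362 -0.54254784  4.71225931] 0.011190190462870368
turn 1.1075 shift cm [-0.13 -0.11  0.19] tilt 0.18 t 42.45
```

Call:
jog_arm --pt "0 0 0.1 0 0 0 0" --pt "0 0 0.1 0 0 0 0" --pt "0 0 0.1 0 0 0 0" --pt "0 0 0.1 0 0 0 0" --pt "0 0 0.1 0 0 0 0" --pt "0 0 0.1 0 0 0 0" --pt "0 0 0.1 0 0 0 0" --pt "0 0 0.1 0 0 0 0" --pt "0 0 0.1 0 0 0 0" --pt "0 0 0.1 0 0 0 0" --pt "0 0 0.1 0 0 0 0" --pt "0 0 0 0 0 0 0"

```text
t: 43.45
tool_pos: [0.6401, -0.2346, 0.1076]
tool_rot: [-3.14, 0.087, -0.002]
contact_force: [4.0, -0.7, -3.4]
opening: 0.0109
```

Call:
jog_arm --pt "0 0 0 0 0 0 0" --pt "0 0 0 0 0 0 0"

```text
t: 43.62
tool_pos: [0.6401, -0.2346, 0.108]
tool_rot: [-3.14, 0.081, -0.001]
contact_force: [5.2, 1.0, -1.9]
opening: 0.0108
```

```bash
python3 - <<'E'
from h import *
print(ctrl.get_obs()["contact_force"],ctrl.get_obs()["wrist_torque"],ctrl.get_obs()["opening"]);go(.6395,-.2343,.108,-.061)
E
```

```text
[ 5.18004983  1.04730351 -1.85893892] [-4.37536444e-04 -8.49660382e-01  5.65846979e-03] 0.010823793974332288
turn 0.0095 shift cm [-0.06 -0.02 -0.  ] tilt 0.06 t 43.6167
```

Call:
jog_arm --pt "0 0 0 0 0 0 0.3" --pt "0 0 0 0 0 0 0.3" --pt "0 0 0 0 0 0 0.3" --pt "0 0 0 0 0 0 0.3" --pt "0 0 0 0 0 -1 0.4" --pt "0 0 0 0 0 -3 0.4" --pt "0 0 0 0 0 -3 0.4" --pt "0 0 0 0 0 -2 0.4"

```text
t: 44.28
tool_pos: [0.6404, -0.2353, 0.2023]
tool_rot: [3.139, -0.084, 0.005]
contact_force: [-0.3, -0.1, 0.4]
opening: 0.0342
```

Call:
jog_arm --pt "0 0 0 -3.5 2 0 0.4" --pt "0 0 0 -3.5 2 0 0.4" --pt "0 0 0 -3.5 2 0 0.4" --pt "0 0 0 -3.5 2 0 0.4" --pt "0 0 0 -3.5 2 0 0.4" --pt "0 0 0 -3.5 2 0 0.4" --pt "0 0 0 0 0 0 0.4" --pt "0 0 0 0 0 0 0.4" --pt "0 0 0 0 0 0 0.4"

```text
t: 45.03
tool_pos: [0.4238, -0.3436, 0.1992]
tool_rot: [3.14, -0.085, 0.002]
contact_force: [0.9, -0.1, -0.4]
opening: 0.0344
```

```bash
python3 - <<'E'
from h import *
for n in("top","scene"):
    im,d=vision.get_image(n); W=cloud(n,d); u,v=map(int,proj(n,[.6395,-.2348,.09]))
    print(n,"knob"); comp(W,d,(u-25,v-22,u+25,v+22),.083,.11,8); comp(W,d,(u-25,v-22,u+25,v+22),.064,.083,8)
    if n=="top":
        print("plate"); comp(W,d,(280,218,390,290),.045,.0545,30); print("slab"); comp(W,d,(375,205,450,270),.022,.05)
        crop(im,150,150,450,290,2.6,"f1.png")
    else: crop(im,u-50,v-35,u+50,v+60,6,"f2.png")
o=ctrl.get_obs();print(o["t"],o["tool_pos"])
a=cv2.imread("pics/f1.png"); b=cv2.imread("pics/f2.png"); b=cv2.resize(b,(240,228)); cv2.imwrite("pics/f3.png",np.vstack([a,np.pad(b,((0,0),(0,a.shape[1]-240),(0,0)))])[:600])
E
```

```text
top knob
[335 171   5  16  74] [ 0.6395 -0.2346  0.0923] zmed 0.0922 [ 639.3 -234.6] [10.8 39.4] 89.5
[326 171  21  20 238] [ 0.6385 -0.2352  0.0694] zmed 0.0691 [ 640.  -234.2] [51.5 51.7] 88.3
plate
[300 224  21   5  41] [ 0.522  -0.1706  0.0521] zmed 0.0528 [ 521.9 -168. ] [51.9  8.9] 86.8
[349 228  28   5  54] [ 0.513  -0.3023  0.0519] zmed 0.0526 [ 513.7 -303.6] [69.7  9.4] 86.5
slab
[423 226  11  12  60] [ 0.5162 -0.481   0.0263] zmed 0.0263 [ 517.5 -481.2] [37.  14.2] 40.2
scene knob
[279 158  14  10  74] [ 0.6389 -0.2318  0.0907] zmed 0.0912 [ 640.1 -233.3] [15.7 39.9] 81.6
[273 161  25  18 188] [ 0.6365 -0.2254  0.0707] zmed 0.0692 [ 638.5 -233.3] [52.  52.4] 84.1
45.1333 [ 0.42451219 -0.34308542  0.19882327]
```

View pics/f3.png

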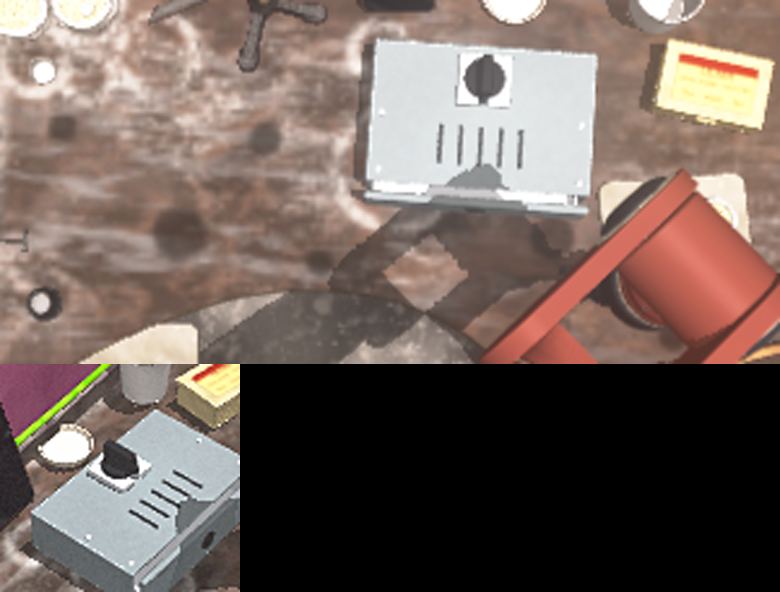

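The knob's pointer faces the mouth and its top has dropped about 8 mm, from 0.100 to 0.092. The tray is shut, and the cup and loupe stand where they were. I'll hand in.

```bash
python3 -c "
from station import ctrl
print(ctrl.finish_job())"
```

```text
the job is handed in; nothing more can be done
None
```

The job is done and handed in at about 45 s on the robot's clock. I did the steps in the order asked:

- **Tray and moulds:** I pressed the tray open and set the two wide moulds flat side by side on the grey slab, their centres about 72 mm apart. The three small moulds present went flat and apart into the tray; one of the four was absent.
- **Latch and knob:** I pushed the tray home and let go so the latch held it. I then turned the knob clockwise about 1.1 rad and released it.

**Last checks:**
- **Tray:** the front plate is back within about 1 mm of its starting shut position.
- **Knob:** the pointer faces the mouth, and its top went from about 0.100 m to 0.092 m, so the key is fully dropped.
- **Cup and loupe:** both still stand where they were.
- **Arm:** clear of everything, and no force reading at the end of a move exceeded about 9 N.

**Less certain:**
- The push home showed no clear force rise at the inner stop. I judged it by the travel reached and by the tray then staying shut.
- In the last picture the arm hid most of the slab. The two wide moulds were last seen clearly in the picture taken just before the tray was pushed in.
- The small moulds were last seen in that same picture, because they are now inside the shut cabinet.

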